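Set out the carry stack on a biology bench

ROBOT

A 6-joint arm with a two-finger parallel gripper is mounted at the origin on the work surface. World frame = base frame: x ahead of the robot, y to its left, z up, the work surface at z = 0. Lengths are in m, angles in rad, forces in N, time in s.
With the tool pointing down it reaches from about 0.275 to 0.825 m from the base axis. Payload 4.9 kg.
Tool frame: the origin (TCP) lies midway between the tips of the shut fingers; the grasp point (between the pads) lies 19 mm behind it (grip_point_offset is the distance from the TCP to the grasp point, in m); z points along the fingers, x is the direction in which the jaws open and shut, and the axes are right-handed (so a half turn about z gives the same grasp; the last joint's range is limited). The gripper opens to 85 mm and grips with 20 to 120 N. Pads are 22 mm wide; open, the fingers measure 114 mm over their backs; the gripper's body (76 mm by 85 mm) begins 54 mm behind the grasp point. The pads swing forward as they close: fully open they stand 13 mm farther back than shut.
Start: joints at [-1.329, 0.326, -0.193, 1.052, 0, 1.437], TCP at [0.202, -0.512, 0.207] pointing down, gripper open.
Joint ranges: [-2.65, 2.65], [-0.97, 1.79], [-1.3, 1.35], [-1.93, 2.1], [-1.47, 1.37], [-3.14, 3.14]. Speed limits (rad/s): [2.57, 2.57, 3.14, 3.14, 3.14, 3.14].

INTERFACE

Orientations are given as a rotation vector (axis times angle).
In Python, from cell import * gives the robot as it stands. Calls block until the motion is done:
- movep(position, orientation): joint-space move of the TCP to a pose.
- move_l(position, velocity=0.15, rot=None, until_force=None): straight line of the TCP; rot=None keeps the orientation; velocity is the mean speed in m/s. With until_force (N) it stops when the force on the tool has changed by that much, and returns True; else False.
- set_joints(angles): joint-space move.
- let_go() and grab(newtons=None): open the fingers fully, or close them until they stop; newtons is the grip in N (None keeps the last).
- sleep(seconds).
- ik(position, orientation): joint angles nearest the present ones, or None.
- get_state(): the state.
- grab_frame(name): name is "side" or "top" or "wrist"; returns a dict with "img" (400x640x3 uint8, red, green, blue), "fx", "fy", "cx", "cy" (pixels), "k1" (the pictures are not rectified: a ray, as slopes to the right and down, at radius r is drawn at 1 + k1 r^2 times it, then the intrinsics apply), "cam_to_world" (4x4, takes a point from camera to world coordinates); the wrist camera has in their place "T_tool_cam" (4x4, takes a point from camera to tool coordinates, whose origin is the TCP and whose axes are the tool frame's). Camera axes: x right, y down, z forward; pixel columns grow to the right and rows downward; lengths in m; the calibration is good to about 2 mm. A picture is of the moment at which its call begins: read the wrist's pose just before it. There is no depth.
A pose or a line that the arm cannot do raises MotionError and nothing moves.
- sign_off(): hands the job in, once; it reports no verdict.
Trained networks look in the newest picture that a camera, given by its name, has taken for a name from the list of things; names that differ only in an ending like _2 or _b are one class to them, and where a whole thing is asked for, a point or a joint stands for the part that bears it (a point fixed in the world has none). Each returns a list of dicts, best first, with "score" (0 to 1); they miss things now and then, are a little off and sometimes report something else, mostly with a low value. They report only what shows in the picture. A call takes as long as a camera call. They do not tell look-alikes from the thing itself.
- spot_in(camera, name): "centre" ([column, row] in pixels, amid what is visible of it).
- silhouettes(camera, name): "mask" (400x640 bool, what is visible of it) and "centre" ([column, row] in pixels, amid what is visible of it).
- tip_of(camera, name): "centre" ([column, row] in pixels: a listed point, or the origin of a listed thing).
The state is a dict: "clock": time; "q": joint angles; "joint_velocities": joint speeds; "tau": joint torques, N m; "position": TCP position; "eef_rot": TCP orientation; "contact_force": force on the tool from outside, world axes, zero at the start; "wrist_torque": the same for the moment, N m; "finger_gap": opening from 0.0 (shut) to 1.0 (fully open).
Only numpy, scipy, OpenCV 4.12 (cv2) and the standard library are available. Lean on these libraries where they do the work, as an engineer would, in place of code of your own. Each camera call takes 0.05 s, during which the arm holds its last target. There are 200 camera calls.

TASK

The stack carried over to the bench has to be taken apart and set out for the morning's work: the dish of red culture medium goes on the dark heating disc of the dish warmer, the dish of yellow fixative on the white glass disc of the light base, the green slide box flat in the steel tray, and the pink tube rack flat in the pan of the blue bench cooler. Centre each dish on its disc, keep the dishes level, set everything down gently without dropping it, and leave the bottle and the beaker standing where they are.

Things in the scene. Friction and masses are not known exactly. Their poses are not given: they have to be found in the camera images.
- red_dish: Small round closed culture dish with a pale rim, red medium showing on top; 38 mm diameter over the lid, 12 mm high, 18 to 35 g. Starts on top of the slide box, side by side with the yellow dish (centres about 44 mm apart along the slide box's long side; which is at which end varies). Origin: centre of its underside; z up.
- yellow_dish: The same kind of closed dish, 38 mm diameter, 12 mm high, 18 to 35 g, with yellow fixative showing on top; on top of the slide box beside the red dish. Origin: centre of its underside; z up.
- slide_box: Closed green plastic box of microscope slides with steel catch, rigid, 52 mm (its x) by 86 mm (its y, the long side) by 32 mm high, 0.1 to 0.2 kg. Starts on top of the pink rack with its long side roughly along the rack's. Origin: centre of its underside; z up.
- rack: Pink plastic microtube rack with 4 by 8 empty wells, rigid, with straight outer sides: 66 mm (its x) by 128 mm (its y, the long side) by 30 mm high, 0.07 to 0.14 kg. Bottom of the stack, standing on the bench. Origin: centre of its underside; z up.
- warmer: Dish warmer, place of the red dish: white case with a dark raised round heating disc (66 mm diameter, orange collar). Fixed. Origin: on the bench directly under the disc's centre; the disc's flat top is 40 mm above it, the case top 36 mm. The case reaches x from -72 to +54 mm, y +-58 mm; display and knob lie on its -x edge and rise to 43 mm.
- light_base: LED light base for dishes, place of the yellow dish: cream case with a white opal glass disc (66 mm diameter) in a navy round surround (92 mm). Fixed. Origin: on the bench directly under the disc's centre; glass and surround are one flat top 35 mm above it. The case reaches x from -72 to +54 mm, y +-60 mm, 32 mm high (dimmer wheel on the -x edge to 36 mm).
- steel_tray: Shallow stainless-steel instrument tray, place of the slide box: inside 76 mm (its x) by 110 mm (its y), floor 4 mm above the origin, rim 14 mm above it, walls 3 mm. Fixed. Origin: centre of its underside, on the bench. The slide box fits only with its long side along the tray's y (either way round), with 12 mm to spare all round.
- cooler: Blue bench cooler with an open aluminium pan, place of the rack: pan inside 90 mm (its x) by 152 mm (its y), floor 24 mm and rim 34 mm above the origin. Fixed. Origin: on the bench under the centre of the pan. The rack fits only with its long side along the pan's y, either way round, 12 mm to spare all round. Case: x -79 to +51 mm, y +-86 mm, no higher than the rim.
- bottle: Loose amber glass reagent bottle with blue cap, 52 mm diameter, 105 mm high, standing on the bench; to be left alone. Origin: centre of its underside.
- beaker: Loose empty clear glass beaker, about 60 mm diameter, 75 mm high, standing on the bench; to be left alone. Origin: centre of its underside.
Mind the look-alikes: they are no part of the job. There is more than one size of the rack; the one meant has the size given above.

How it is judged:
At the end, for the whole second after the job is handed in: Red dish on the warmer disc and yellow dish on the glass disc, each wholly on it (centres within 14 mm); slide box flat on the floor of the steel tray, rack flat on the floor of the cooler pan (heights within 4 mm, tilt under 0.06 rad); all released and at rest (horizontal distance between red_dish and warmer below 0.014 m and z of red_dish in the frame of warmer between 0.037 and 0.044 m and angle between each of red_dish, yellow_dish, slide_box, rack's own z axis and vertical below 0.06 rad and linear speed of each of red_dish, yellow_dish, slide_box, rack below 0.02 m/s and horizontal distance between yellow_dish and light_base below 0.014 m and z of yellow_dish in the frame of light_base between 0.032 and 0.039 m and horizontal distance between slide_box and steel_tray below 0.025 m and z of slide_box in the frame of steel_tray between 0.001 and 0.007 m and horizontal distance between rack and cooler below 0.025 m and z of rack in the frame of cooler between 0.021 and 0.027 m); the robot touches nothing.
It fails at once if a thing of the stack is dropped: it falls free of the fingers faster than 0.6 m/s (a fall of about 18 mm) ((linear speed of red_dish above 0.6 m/s and contact force between anything else and red_dish below 0.05 N) or (linear speed of yellow_dish above 0.6 m/s and contact force between anything else and yellow_dish below 0.05 N) or (linear speed of slide_box above 0.6 m/s and contact force between anything else and slide_box below 0.05 N) or (linear speed of rack above 0.6 m/s and contact force between anything else and rack below 0.05 N)).
It fails at once if a dish is tipped more than 0.4 rad (angle between any of red_dish, yellow_dish's own z axis and vertical above 0.4 rad).
It fails at once if the bottle or the beaker is shifted more than 30 mm or tipped (distance of any of bottle, beaker from where it was at the start of the episode above 0.03 m or angle between any of bottle, beaker's own z axis and vertical above 0.3 rad).
It also fails if it takes over 112 s, if anything falls off the work surface, if the arm or the gripper's body presses on something with over 40 N, if the wrist force passes 120 N, or if a joint passes its speed limit or range.

## Working session

There is one attempt and no reset: what is moved stays moved. The work goes in short steps, each a Python script; the robot and the scene stay as the last script left them, time stands still between calls to the robot, and variables do not carry over. Pictures are saved under pics/ and viewed, about 12 in all and at most 16, crops included, and the job is handed in when it is done.

```bash
ls; mkdir -p pics
cat > h.py <<'E'
from cell import *
import numpy as np, cv2
from scipy.spatial.transform import Rotation as R
def save(n,img): cv2.imwrite('pics/'+n+'.png',img[:,:,::-1])
def ray(f,px,T=None):
    T=np.array(f["cam_to_world"]) if T is None else T
    d=np.array([(px[0]-f["cx"])/f["fx"],(px[1]-f["cy"])/f["fy"]]); u=d.copy()
    for _ in range(20): u=d/(1+f["k1"]*(u@u))
    return T[:3,3],T[:3,:3]@np.array([u[0],u[1],1])
def at(f,px,z,T=None):
    o,d=ray(f,px,T); return o+d*(z-o[2])/d[2]
def proj(f,P,T=None):
    T=np.array(f["cam_to_world"]) if T is None else T
    p=np.linalg.inv(T)@np.append(P,1); u=p[:2]/p[2]; u=u*(1+f["k1"]*(u@u))
    return np.array([u[0]*f["fx"]+f["cx"],u[1]*f["fy"]+f["cy"]])
def wrist():
    s=get_state(); f=grab_frame("wrist"); T=np.eye(4); T[:3,:3]=R.from_rotvec(s["eef_rot"]).as_matrix(); T[:3,3]=s["position"]
    f["T"]=T@np.array(f["T_tool_cam"]); return f
E
python3 - <<'E'
from h import *
for c in ("top","side"):
    f=grab_frame(c); save(c+"0",f["img"]); print(c,np.round(f["cam_to_world"],3).tolist(),f["fx"],f["k1"])
    for n in ["red_dish","yellow_dish","slide_box","rack","warmer","light_base","steel_tray","cooler","bottle","beaker"]:
        print(n,[(np.round(a["centre"]).tolist(),round(a["score"],2)) for a in spot_in(c,n)], [(np.round(at(f,a["centre"],0),3).tolist(),round(a["score"],2)) for a in tip_of(c,n)])
print(get_state())
E
```

```text
pics
top [[-0.011, -0.985, 0.175, 0.187], [-1.0, 0.012, 0.007, -0.083], [-0.009, -0.174, -0.985, 1.886], [0.0, 0.0, 0.0, 1.0]] 503.82188017718306 -0.07961188686479598
red_dish [] [([0.472, -0.199, 0.0], 0.47)]
yellow_dish [] [([0.467, -0.139, 0.0], 0.42)]
slide_box [([346.0, 219.0], 0.51)] [([0.466, -0.165, 0.0], 0.62), ([0.463, -0.193, 0.0], 0.28)]
rack [([352.0, 227.0], 0.8), ([418.0, 160.0], 0.73), ([459.0, 247.0], 0.55)] [([0.334, -0.594, 0.0], 0.98), ([0.669, -0.452, 0.0], 0.79), ([0.452, -0.181, 0.0], 0.78)]
warmer [([252.0, 218.0], 0.82)] [([0.445, 0.175, 0.0], 0.9), ([0.459, -0.194, 0.0], 0.52)]
light_base [([407.0, 204.0], 0.92), ([346.0, 219.0], 0.57)] [([0.508, -0.4, 0.0], 0.96)]
steel_tray [([196.0, 213.0], 0.68)] [([0.476, 0.414, 0.0], 0.86), ([0.456, 0.174, 0.0], 0.4)]
cooler [([296.0, 164.0], 0.76)] [([0.669, 0.016, 0.0], 0.87), ([0.471, 0.404, 0.0], 0.35)]
bottle [([238.0, 163.0], 0.7)] [([0.652, 0.233, 0.0], 0.78), ([0.449, -0.166, 0.0], 0.28)]
beaker [([357.0, 171.0], 0.7)] [([0.617, -0.221, 0.0], 0.47)]
side [[-0.989, -0.085, 0.12, 0.351], [-0.146, 0.625, -0.767, 0
[... 876 characters left out ...]
, ([0.493, 0.415, 0.0], 0.3)]
{'clock': 2.1, 'q': array([-1.32919942e+00,  3.26211104e-01, -1.92588975e-01,  1.05202144e+00,
        2.64747654e-05,  1.43658920e+00]), 'joint_velocities': array([-0.00124375,  0.00164263, -0.00066496, -0.00012125,  0.00126566,
       -0.00081921]), 'tau': array([ 4.88258847e-04, -4.43321729e+01,  2.62751234e+01,  1.06546857e-03,
       -1.34815164e-04,  3.15267002e-06]), 'position': array([ 0.2018798 , -0.51162457,  0.20677898]), 'eef_rot': array([-2.59727150e+00,  1.76735838e+00,  1.65761616e-06]), 'contact_force': array([-0.25391271, -0.06024022, -0.41751226]), 'wrist_torque': array([-0.05461911,  0.04451197, -0.01163505]), 'finger_gap': 0.9971871157297929}
```

Run:
```python
import cv2
a=cv2.imread('pics/top0.png')[120:300,150:490]; cv2.imwrite('pics/topc.png',cv2.resize(a,(800,424),interpolation=cv2.INTER_CUBIC))
```

```text
(no output)
```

View pics/topc.png

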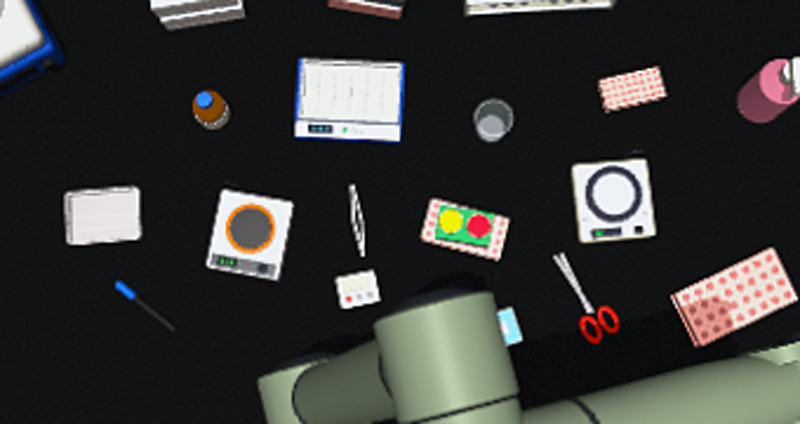

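View pics/side0.png

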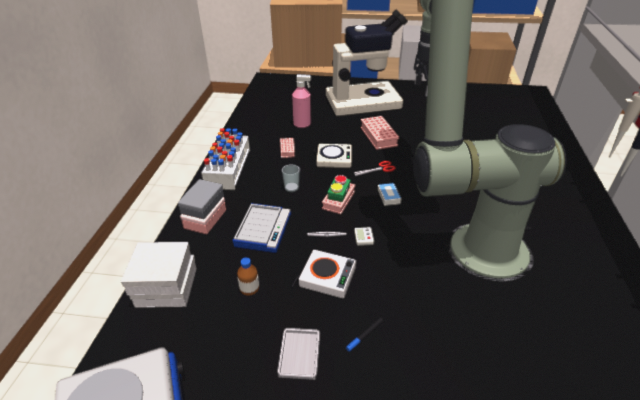

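Stack's rack is the one at (352,222) under the green box; the racks at (418,160) (small) and (459,247) (large) are look-alikes. I survey with the wrist camera next.

```bash
cat >> h.py <<'E'
def down(a): # tool x axis at world yaw a, pointing down
    c,s=np.cos(a),np.sin(a); return R.from_matrix(np.array([[c,s,0],[s,-c,0],[0,0,-1.]])).as_rotvec()
E
python3 - <<'E'
from h import *
import pickle
out={}
for n,p in dict(light_base=(.50,-.40),stack=(.45,-.175),cooler=(.66,.02),tray=(.47,.41),warmer=(.44,.17)).items():
    for a in (0,np.pi):
        q=ik([*p,.36],down(a)); print(n,a,None if q is None else np.round(q,2))
    movep([*p,.36],down(0)); f=wrist(); out[n]=f; save("w_"+n,f["img"])
    m={}
    for k in {"stack":["red_dish","yellow_dish","slide_box","rack"],"tray":["steel_tray"]}.get(n,[n]):
        m[k]=silhouettes("wrist",k)
        print(k,[(np.round(x["centre"]),round(x["score"],2),x["mask"].sum()) for x in m[k]])
    f["m"]=m
pickle.dump(out,open("s.pkl","wb")); print(get_state()["clock"],f["T_tool_cam"],f["fx"])
I=[cv2.resize(out[n]["img"],(400,250)) for n in ("light_base","cooler","tray","warmer")]
save("mosaic",np.vstack([np.hstack(I[:2]),np.hstack(I[2:])]))
E
```

```text
light_base 0 [-0.79  0.47  0.41  1.51  0.    0.78]
light_base 3.141592653589793 [-0.79  0.47  0.41  1.51  0.   -2.36]
light_base [(array([318., 156.]), 0.72, np.int64(5991))]
stack 0 [-0.52  0.14 -0.04  1.38  0.    1.05]
stack 3.141592653589793 [-0.52  0.14 -0.04  1.38  0.   -2.09]
red_dish [(array([319., 163.]), 0.84, np.int64(566))]
yellow_dish [(array([331., 138.]), 0.68, np.int64(597))]
slide_box [(array([316., 149.]), 0.64, np.int64(1017))]
rack [(array([323., 117.]), 0.88, np.int64(1128)), (array([428., 183.]), 0.68, np.int64(1614)), (array([252., 332.]), 0.6, np.int64(794)), (array([464.,  42.]), 0.36, np.int64(7930))]
cooler 0 [-0.08  0.52  0.49  1.54  0.    1.49]
cooler 3.141592653589793 [-0.08  0.52  0.49  1.54  0.   -1.65]
cooler [(array([328., 155.]), 0.65, np.int64(8729))]
tray 0 [0.6  0.44 0.35 1.49 0.   2.17]
tray 3.141592653589793 [ 0.6   0.44  0.35  1.49  0.   -0.97]
steel_tray [(array([330., 145.]), 0.84, np.int64(4010)), (array([406., 326.]), 0.39, np.int64(1055))]
warmer 0 [ 0.21  0.12 -0.07  1.38  0.    1.78]
warmer 3.141592653589793 [ 0.21  0.12 -0.07  1.38  0.   -1.36]
warmer [(array([324., 148.]), 0.63, np.int64(6222))]
8.6583 [[ 9.99998873e-01 -2.26556832e-04  1.48386717e-03  7.52939767e-04]
 [-1.72810171e-04  9.64595532e-01  2.63733635e-01 -6.58883204e-02]
 [-1.49108230e-03 -2.63733594e-01  9.64594406e-01 -1.66674901e-01]
 [ 0.00000000e+00  0.00000000e+00  0.00000000e+00  1.00000000e+00]] 318.2073878582599
```

View pics/mosaic.png

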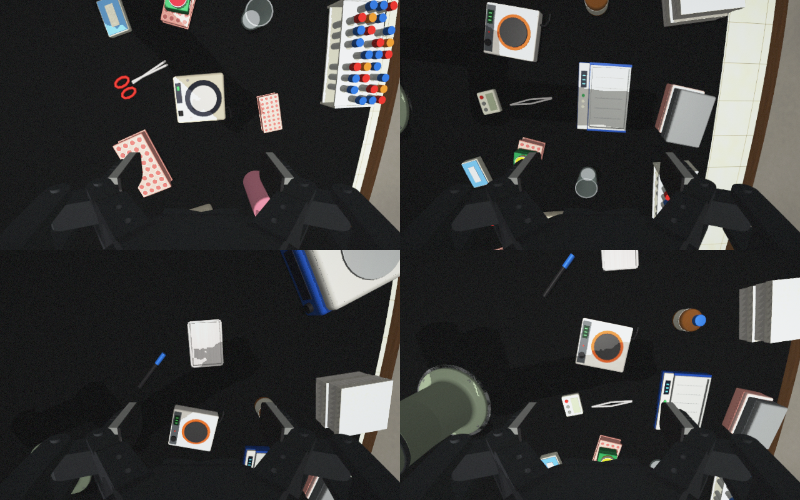

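View pics/w_stack.png

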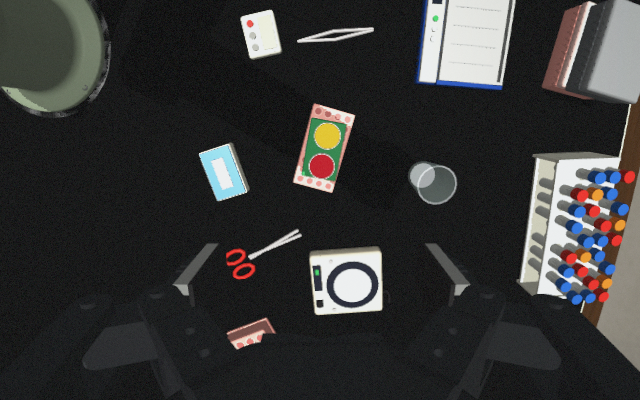

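```bash
cat > fit.py <<'E'
from h import *
import pickle
S=pickle.load(open("s.pkl","rb"))
def rectw(f,mask,z):
    c=cv2.findContours(mask.astype(np.uint8),cv2.RETR_EXTERNAL,cv2.CHAIN_APPROX_NONE)[0]; c=max(c,key=cv2.contourArea)[:,0]
    w=np.array([at(f,p,z,f["T"])[:2] for p in c])
    (x,y),(a,b),t=cv2.minAreaRect((w*1000).astype(np.float32)); t=np.radians(t)
    if a>b: a,b,t=b,a,t+np.pi/2
    t=(t+np.pi/2)%np.pi-np.pi/2   # yaw of short axis (own x)
    return x,y,a,b,t
def hsv(f): return cv2.cvtColor(f["img"],cv2.COLOR_RGB2HSV)
def blob(m,near):
    n,l,s,c=cv2.connectedComponentsWithStats(m.astype(np.uint8)); 
    i=[k for k in range(1,n) if s[k,4]>60]; k=min(i,key=lambda k:np.hypot(*(c[k]-near))); return l==k,c[k],s[k]
if __name__=="__main__":
    f=S["stack"]; h=hsv(f); H,s,v=h[...,0],h[...,1],h[...,2]
    for n,m in dict(red=((H<6)|(H>172))&(s>150)&(v>80),yel=(H>20)&(H<32)&(s>120)&(v>100)).items():
        b,c,st=blob(m,(323,150)); print(n,np.round(at(f,c,.074,f["T"]),4),st)
    b,c,st=blob(cv2.morphologyEx(((s>20)&(v>60)).astype(np.uint8),cv2.MORPH_CLOSE,np.ones((3,3))),(323,148)); print("rack(z.03)",np.round(rectw(f,b,.03),3),st)
    b,c,st=blob((H>50)&(H<80)&(s>90)&(v>40),(323,148)); print("box(z.062)",np.round(rectw(f,b,.062),3))
    for n,z,k in (("tray",.014,"steel_tray"),("cooler",.034,"cooler"),("warmer",.036,"warmer"),("light_base",.032,"light_base")):
        f=S[n]; m=f["m"][k][0]; print(n,np.round(rectw(f,m["mask"],z),3))
        h=hsv(f); H,s,v=h[...,0],h[...,1],h[...,2]
        if n=="warmer": b,c,st=blob((H<20)&(s>150)&(v>100),m["centre"])
        elif n=="light_base": b,c,st=blob((H>100)&(H<140)&(s>50)&(v<120)&(v>25),m["centre"])
        else: continue
        ys,xs=np.nonzero(b); e=cv2.fitEllipse(cv2.convexHull(np.c_[xs,ys].astype(np.int32))); print(st,e,np.round(at(f,e[0],.04 if n=="warmer" else .035,f["T"]),4))
    I=[]
    for n,k in (("tray","steel_tray"),("cooler","cooler"),("warmer","warmer"),("light_base","light_base"),("stack","rack")):
        f=S[n]; c=f["m"][k][0]["centre"].astype(int) if n!="stack" else (323,148)
        I.append(cv2.resize(f["img"][c[1]-60:c[1]+60,c[0]-45:c[0]+45],(266,300),interpolation=cv2.INTER_CUBIC))
    I.append(I[0]*0); save("crops",np.vstack([np.hstack(I[:3]),np.hstack(I[3:])]))
E
python3 fit.py
```

```text
red [ 0.452  -0.1906  0.074 ] [310 155  23  23 424]
yel [ 0.4602 -0.1473  0.074 ] [315 123  25  25 474]
rack(z.03) [ 4.54559e+02 -1.71931e+02  6.74230e+01  1.28424e+02 -2.75000e-01] [ 292  103   64   90 3372]
box(z.062) [ 4.54762e+02 -1.68476e+02  5.02820e+01  8.41460e+01 -1.85000e-01]
tray [4.85216e+02 4.10065e+02 8.67590e+01 1.22276e+02 7.00000e-02]
cooler [ 6.66605e+02  1.04800e+01  1.27772e+02  1.72086e+02 -5.50000e-02]
warmer [456.249 168.551 119.654 139.518   1.394]
[306 129  51  51 564] ((331.04193115234375, 154.17849731445312), (49.80943298339844, 50.05978775024414), 46.15978240966797) [0.4574 0.1687 0.04  ]
light_base [ 504.138 -407.869  120.094  137.867   -1.489]
[555 137  10  12  71] ((560.0714721679688, 142.5655059814453), (10.951148986816406, 12.27219009399414), 63.950069427490234) [ 0.8804 -0.3826  0.035 ]Traceback (most recent call last):
  File "fit.py", line 30, in <module>
    f=S[n]; c=f["m"][k][0]["centre"].astype(int) if n!="stack" else (323,148)
              ^^^^^^^^^^^^^^^^^^^^^^^^^^^^^
AttributeError: 'list' object has no attribute 'astype'
```

```bash
cat > crop.py <<'E'
from fit import *
def poly(f,img,c,x,y,t,x0,x1,y0,y1,z,s,col):
    P=[(x0,y0),(x1,y0),(x1,y1),(x0,y1)] ; P=[(x+np.cos(t)*a-np.sin(t)*b,y+np.sin(t)*a+np.cos(t)*b,z) for a,b in P]
    q=np.array([(proj(f,p,f["T"])-c+[45,50]+.5)*s for p in P]).astype(np.int32); cv2.polylines(img,[q],True,col,1,cv2.LINE_AA)
def circ(f,img,c,x,y,z,r,s,col):
    q=np.array([(proj(f,(x+r*np.cos(a),y+r*np.sin(a),z),f["T"])-c+[45,50]+.5)*s for a in np.linspace(0,6.28,40)]).astype(np.int32); cv2.polylines(img,[q],True,col,1,cv2.LINE_AA)
f=S["light_base"]; h=hsv(f); 
c=np.array(f["m"]["light_base"][0]["centre"]).astype(int); g=f["img"].astype(int).sum(2)
sub=np.zeros(g.shape,bool); sub[c[1]-45:c[1]+45,c[0]-45:c[0]+55]=1
b,cc,st=blob((g<330)&sub&(cv2.dilate((g>450).astype(np.uint8),np.ones((9,9)))>0),c+[8,0]); print(st,cc)
I=[]; s=2.9
for n,k in (("tray","steel_tray"),("cooler","cooler"),("warmer","warmer"),("light_base","light_base"),("stack","rack")):
    f=S[n]; c=np.array(f["m"][k][0]["centre"] if n!="stack" else (323,148)).astype(int)
    im=np.ascontiguousarray(cv2.resize(f["img"][c[1]-50:c[1]+50,c[0]-45:c[0]+45],None,fx=s,fy=s,interpolation=cv2.INTER_CUBIC))
    C=(255,0,255)
    if n=="tray": poly(f,im,c,.485,.410,.07,-.041,.041,-.058,.058,.014,s,C)
    if n=="cooler": poly(f,im,c,.6805,.0097,-.055,-.045,.045,-.076,.076,.034,s,C);poly(f,im,c,.6805,.0097,-.055,-.079,.051,-.086,.086,.034,s,C)
    if n=="warmer": circ(f,im,c,.4574,.1687,.04,.033,s,C);poly(f,im,c,.4574,.1687,-.177,-.072,.054,-.058,.058,.036,s,C)
    if n=="light_base": circ(f,im,c,.508,-.405,.035,.033,s,C);poly(f,im,c,.508,-.405,.082,-.072,.054,-.06,.06,.032,s,C)
    if n=="stack":
        poly(f,im,c,.4546,-.1719,-.275,-.033,.033,-.064,.064,.03,s,C);poly(f,im,c,.4548,-.1685,-.185,-.026,.026,-.043,.043,.062,s,(0,0,255))
        for p in ((.452,-.1906),(.4602,-.1473)): circ(f,im,c,*p,.074,.019,s,(0,0,0))
    I.append(im)
I.append(I[0]*0); save("crops",np.vstack([np.hstack(I[:3]),np.hstack(I[3:])]))
E
python3 crop.py
```

```text
[ 296  128   58   58 1139] [325.1167691  155.69622476]
```

View pics/crops.png

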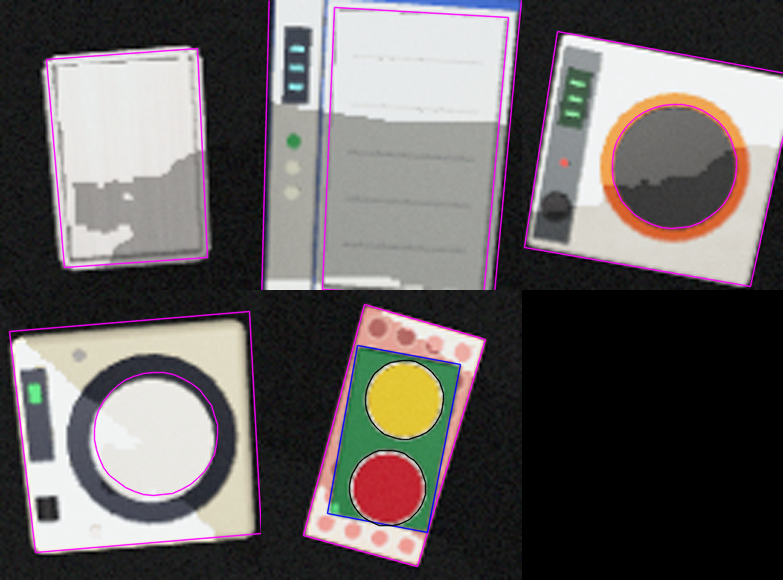

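Fits agree with the picture: rack 67×128 mm (the right size), box 50×84 mm, and the discs and pans overlay well. The light disc needs about a 2 mm shift, which I recompute. Next is the red dish.

```bash
cat >> h.py <<'E'
def pick(x,y,z,a,N,hz=.20):
    movep([x,y,hz],down(a)); move_l([x,y,z+.03],.2); move_l([x,y,z],.06)
    grab(N); sleep(.2); g=get_state()["finger_gap"]
    move_l([x,y,z+.02],.05); move_l([x,y,hz],.2); s=get_state(); print("gap",round(g*85,1),round(s["finger_gap"]*85,1),"F",np.round(s["contact_force"],2),"t",s["clock"])
def place(x,y,z,a,hz=.20,lim=4):
    p=get_state()["position"]; move_l([x,y,hz],.25,rot=down(a)); move_l([x,y,z+.02],.15); move_l([x,y,z+.004],.05)
    hit=move_l([x,y,z-.002],.015,until_force=lim); s=get_state(); print("hit",hit,"z",np.round(s["position"]-[x,y,z],4),"F",np.round(s["contact_force"],2))
    let_go(); sleep(.2); move_l([x,y,z+.05],.1); move_l([x,y,hz],.25); print("t",get_state()["clock"])
E
python3 - <<'E'
from h import *
import pickle
f=pickle.load(open("s.pkl","rb"))["light_base"]; print("light",at(f,(325.1,155.7),.035,f["T"]))
pick(.452,-.1906,.061,-.186,25)
f=wrist(); save("red_held",f["img"][60:400,100:540])
E
```

```text
light [ 0.5062301 -0.4054217  0.035    ]
gap -0.1 -0.1 F [0.19 0.5  0.67] t 13.725
```

View pics/red_held.png

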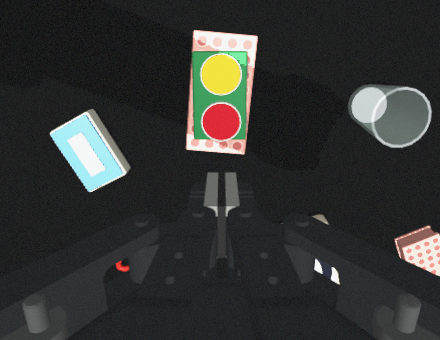

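Run:
```python
from h import *
s=get_state(); print(s["position"],R.from_rotvec(s["eef_rot"]).as_matrix().round(3).tolist(),s["finger_gap"])
f=wrist(); h=cv2.cvtColor(f["img"],cv2.COLOR_RGB2HSV); H,S,V=h[...,0],h[...,1],h[...,2]
print("pred red",proj(f,(.452,-.1906,.074),f["T"])-[100,60],"yel",proj(f,(.4602,-.1473,.074),f["T"])-[100,60],"tcp",proj(f,s["position"],f["T"])-[100,60])
for c in ("top","side"):
    g=grab_frame(c)
    for n in ("red_dish","yellow_dish"):
        print(c,n,[(np.round(at(g,x["centre"],.074),3),round(x["score"],2)) for x in silhouettes(c,n)], proj(g,(.452,-.1906,.074)), proj(g,(.4602,-.1473,.074)))
```

```text
[ 0.45105474 -0.19004481  0.1985009 ] [[0.983, -0.185, -0.002], [-0.185, -0.983, 0.001], [-0.002, -0.001, -1.0]] 0.0027362810214393986
pred red [221.21825827 121.80718632] yel [221.28139453  74.23406011] tcp [219.18975249 170.49583645]
top red_dish [] [353.41506449 215.10524737] [341.45986136 213.02311625]
top yellow_dish [] [353.41506449 215.10524737] [341.45986136 213.02311625]
side red_dish [(array([ 0.454, -0.197,  0.074]), 0.41)] [339.82338261 178.12701048] [335.83659052 185.92575929]
side yellow_dish [(array([ 0.45 , -0.152,  0.074]), 0.6)] [339.82338261 178.12701048] [335.83659052 185.92575929]
```

Missed: the fingers shut just above the dish, which is undisturbed (red still at its predicted pixel). I'll try lower in small steps, watching gap and force.

Run:
```python
from h import *
let_go(); x,y=.4525,-.1908
move_l([x,y,.09],.2)
for z in (.057,.054,.051):
    move_l([x,y,z],.06); grab(25); sleep(.2); s=get_state(); g=s["finger_gap"]*85
    print(z,round(g,1),"pos",s["position"].round(4),"F",s["contact_force"].round(2),s["clock"])
    if g>30: break
    let_go()
f=wrist(); save("g2",f["img"][100:400,120:520])
```

```text
0.057 0.1 pos [ 0.4525 -0.1908  0.057 ] F [-0.34 -0.25 -0.78] 17.275
0.054 0.0 pos [ 0.4525 -0.1908  0.054 ] F [-0.02  0.03 -0.23] 19.275
0.051 -0.3 pos [ 0.4525 -0.1908  0.051 ] F [-0.72 -0.76 -0.13] 21.275
```

View pics/g2.png

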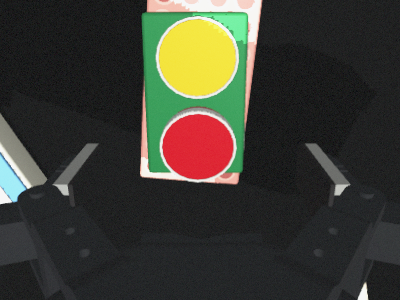

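Run:
```python
from h import *
x,y=.4525,-.1908
s=get_state(); print(s["position"],s["finger_gap"])
grab(25); s=get_state(); print(s["finger_gap"]*85,s["contact_force"].round(2))
f=wrist(); save("g3",f["img"][100:400,120:520]); print(proj(f,s["position"],f["T"])-[120,100],proj(f,[x,y,.074],f["T"])-[120,100])
sleep(.5); s=get_state(); print(s["finger_gap"]*85,s["contact_force"].round(2),s["position"].round(4),s["q"].round(3))
```

```text
[ 0.45251144 -0.19081986  0.05101224] 1.0050049750901342
0.102100449081034 [0.63 0.41 0.31]
[199.19166391 130.49828064] [199.02798383 147.83138578]
0.31270105007149795 [-0.3   0.02 -1.09] [ 0.4525 -0.1908  0.051 ] [-0.55   0.39  -0.553  0.628 -0.     1.207]
```

View pics/g3.png

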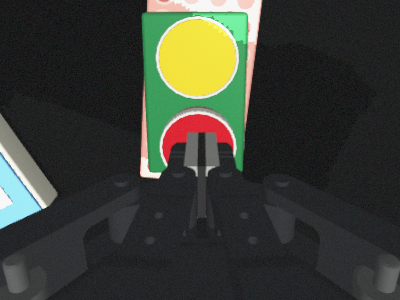

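The shut fingers show in front of the dish at a reported z of 51 mm, so the true tip is higher than assumed. I'll probe the bare bench gently to calibrate this.

Run:
```python
from h import *
x,y=.37,-.085
move_l([.4525,-.1908,.14],.2); move_l([x,y,.14],.25); move_l([x,y,.03],.15)
f=wrist(); save("g4",f["img"][100:400,120:520])
h=move_l([x,y,-.04],.03,until_force=3); s=get_state(); print(h,s["position"].round(4),s["contact_force"].round(2),s["clock"])
move_l([x,y,.14],.2)
```

```text
True [ 0.37   -0.085  -0.0245] [-1.16  0.71  8.86] 27.2667
```

View pics/g4.png

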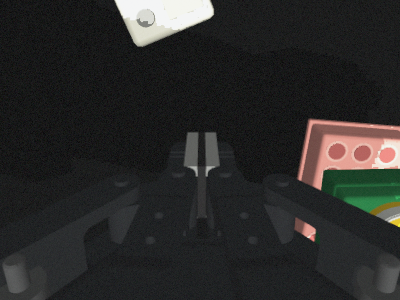

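The shut tips touched the bench at a reported z of −24.5 mm, so real tips sit about 24 mm above the reported TCP. That explains the misses. I'm applying a −24 mm correction.

Run:
```python
from h import *
let_go(); x,y,a=.4525,-.1908,-.186; O=.0242
pick(x,y,.062-O,a,25,hz=.16)
s=get_state()
if s["finger_gap"]*85>30:
    f=wrist(); save("red_held2",f["img"][100:400,120:520])
```

```text
gap 36.6 36.8 F [ 0.06 -0.32 -0.96] t 32.8
```

View pics/red_held2.png

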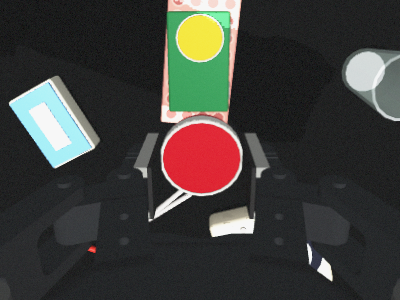

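Run:
```python
from h import *
O=.0242
place(.4574,.1687,.040-O,-.186,hz=.16)
f=wrist(); h=cv2.cvtColor(f["img"],cv2.COLOR_RGB2HSV); H,S,V=h[...,0],h[...,1],h[...,2]
m=cv2.morphologyEx((((H<4)|(H>172))&(S>150)&(V>80)).astype(np.uint8),cv2.MORPH_OPEN,np.ones((3,3)))
n,l,st,c=cv2.connectedComponentsWithStats(m); k=1+np.argmax(st[1:,4]); print(st[k],at(f,c[k],.052,f["T"]))
save("red_placed",f["img"][50:350,120:520])
pick(.4602,-.1473,.062-O,-.186,25,hz=.16)
```

```text
hit True z [0.0004 0.0001 0.0004] F [-0.26 -0.79  4.06]
t 38.1333
[ 303  167   38   37 1130] [0.45899928 0.1688972  0.052     ]
gap 36.6 36.3 F [ 0.48 -1.02 -0.13] t 42.5583
```

View pics/red_placed.png

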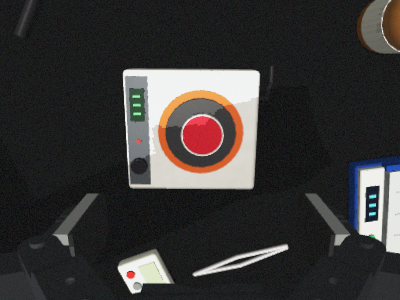

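Run:
```python
from h import *
from fit import rectw,blob,hsv
O=.0242
place(.5062,-.4054,.035-O,-.186,hz=.16)
f=wrist(); save("yel_placed",f["img"][50:350,120:520]); h=hsv(f); H,S,V=h[...,0],h[...,1],h[...,2]
b,c,st=blob((H>20)&(H<32)&(S>120)&(V>100),(320,190)); print("yel",st,at(f,c,.047,f["T"]))
movep([.4546,-.19,.25],down(-.2)); f=wrist(); h=hsv(f); H,S,V=h[...,0],h[...,1],h[...,2]
b,c,st=blob((H>50)&(H<80)&(S>90)&(V>40),(323,148)); print("box",np.round(rectw(f,b,.062),3),c)
b,c,st=blob(cv2.morphologyEx(((S>20)&(V>60)).astype(np.uint8),cv2.MORPH_CLOSE,np.ones((3,3))),(323,148)); print("rack",np.round(rectw(f,b,.03),3),get_state()["clock"])
```

```text
hit True z [ 0.0003 -0.0004  0.0005] F [-0.24 -0.26  4.55]
t 47.525
yel [ 303  166   38   37 1118] [ 0.50776304 -0.40552748  0.047     ]
box [ 4.53976e+02 -1.68335e+02  5.09240e+01  8.38260e+01 -1.87000e-01] [315.84765511 148.25050976]
rack [ 4.54480e+02 -1.71750e+02  6.68530e+01  1.28325e+02 -2.73000e-01] 48.575
```

View pics/yel_placed.png

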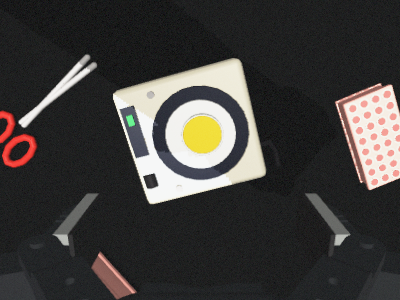

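Run:
```python
from h import *
from fit import rectw,blob,hsv
O=.0242
pick(.4541,-.1684,.0395-O,-.187,40,hz=.16)
if get_state()["finger_gap"]*85<45: raise SystemExit("missed")
place(.485,.410,.0135-O,.07,hz=.16)
movep([.485,.36,.25],down(.07)); f=wrist(); save("box_placed",f["img"][30:330,120:520]); h=hsv(f); H,S,V=h[...,0],h[...,1],h[...,2]
b,c,st=blob((H>50)&(H<80)&(S>90)&(V>40),(323,148)); print("box",np.round(rectw(f,b,.036),3),get_state()["clock"])
```

```text
gap 51.1 50.9 F [-0.04 -0.15 -2.63] t 52.35
hit True z [0.0004 0.0003 0.0005] F [-0.28 -0.31  4.87]
t 58.7083
box [4.86632e+02 4.09578e+02 5.10040e+01 8.37690e+01 7.00000e-02] 59.25
```

View pics/box_placed.png

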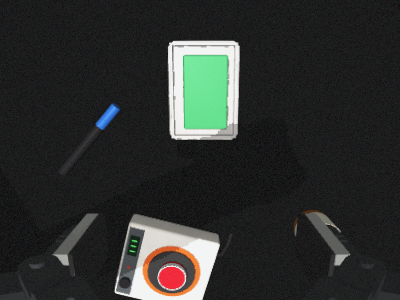

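```bash
cat > ck.py <<'E'
from h import *
from crop import poly
E
python3 - <<'E'
from h import *
from fit import rectw,blob,hsv
O=.0242
movep([.67,-.03,.27],down(-.055)); f=wrist(); img=f["img"].copy(); m=silhouettes("wrist","cooler")
t=-.055; 
if m: print("cooler",np.round(rectw(f,m[0]["mask"],.034),3),m[0]["score"])
for x0,x1,Y in ((-.045,.045,.076),(-.079,.051,.086)):
    q=np.array([proj(f,(.6805+np.cos(t)*u-np.sin(t)*v,.0097+np.sin(t)*u+np.cos(t)*v,.034),f["T"]) for u,v in ((x0,-Y),(x1,-Y),(x1,Y),(x0,Y))]).astype(np.int32); cv2.polylines(img,[q],True,(255,0,255),1)
save("cool",cv2.resize(img[30:280,170:470],None,fx=2,fy=2))
movep([.4546,-.22,.25],down(-.27)); f=wrist(); h=hsv(f); H,S,V=h[...,0],h[...,1],h[...,2]
b,c,st=blob(cv2.morphologyEx(((S>20)&(V>60)).astype(np.uint8),cv2.MORPH_CLOSE,np.ones((3,3))),proj(f,(.4546,-.1718,.03),f["T"])); print("rack",np.round(rectw(f,b,.03),3),get_state()["clock"])
print(ik([.6805,.0097,.0075],down(-.055)), ik([.4546,-.172,-.017],down(-.273)))
E
```

```text
cooler [ 6.66838e+02  1.07110e+01  1.26011e+02  1.71251e+02 -5.70000e-02] 0.74
rack [ 4.54614e+02 -1.71691e+02  6.68060e+01  1.27276e+02 -2.74000e-01] 62.1
[-9.41034369e-02  7.34782553e-01 -4.57618283e-02  7.90251946e-01
 -4.44089210e-16  1.53169289e+00] [-0.51371774  0.49165516 -0.62355666  0.45558451  0.          1.33007858]
```

View pics/cool.png

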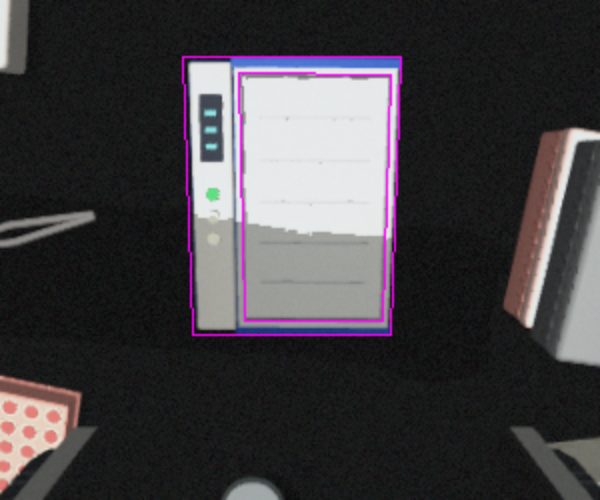

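Run:
```python
from h import *
from fit import rectw,blob,hsv
O=.0242
pick(.4546,-.1718,.0075-O,-.274,45,hz=.16)
if get_state()["finger_gap"]*85<58: raise SystemExit("missed")
place(.6815,.010,.0315-O,-.053,hz=.16)
movep([.67,-.03,.27],down(-.055)); f=wrist(); save("rack_placed",cv2.resize(f["img"][30:280,170:470],None,fx=2,fy=2)); h=hsv(f); H,S,V=h[...,0],h[...,1],h[...,2]
m=cv2.morphologyEx((((H<12)|(H>170))&(S>25)&(V>60)).astype(np.uint8),cv2.MORPH_CLOSE,np.ones((3,3)))
b,c,st=blob(m,proj(f,(.6815,.01,.054),f["T"])); print("rack",np.round(rectw(f,b,.054),3),get_state()["clock"])
g=grab_frame("top"); a=g["img"][120:300,150:490]; save("top_end",cv2.resize(a,(800,424),interpolation=cv2.INTER_CUBIC))
```

```text
gap 64.5 64.8 F [-0.17  0.3  -1.4 ] t 66.1333
hit True z [ 0.0005 -0.      0.0006] F [0.17 0.31 4.85]
t 71.0417
rack [677.315  32.617   9.081   9.315   1.515] 71.6333
```

View pics/rack_placed.png

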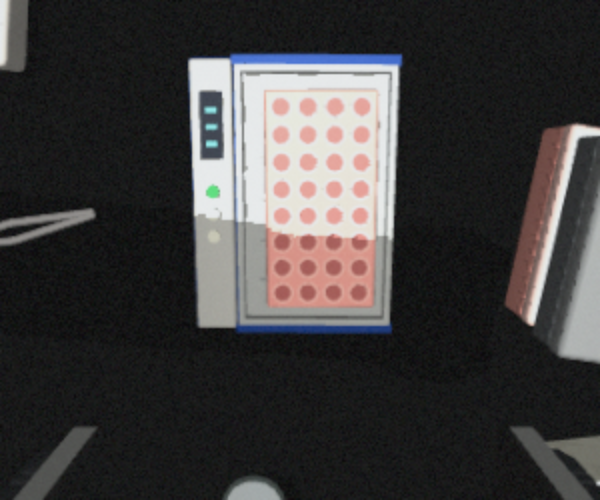

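View pics/top_end.png

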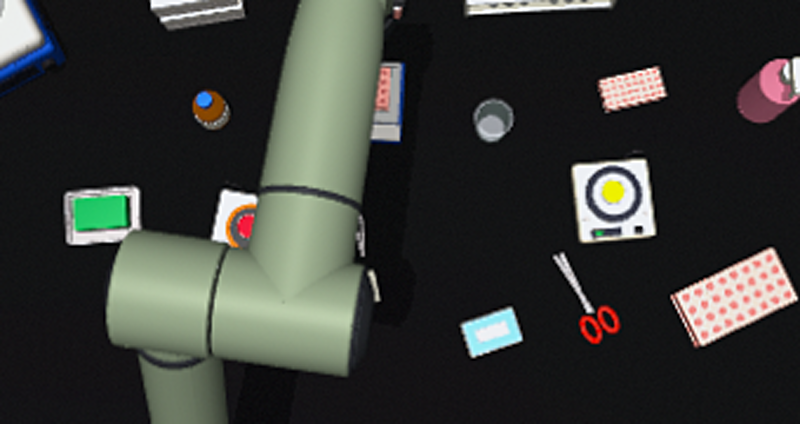

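```bash
python3 -c "
from h import *
print(sign_off(), get_state()['clock'])"
```

```text
the job is handed in; nothing more can be done
the job is handed in; nothing more can be done
```

All four pieces of the stack are in their places and the job is handed in, at about 72 s of the 112 s allowed. Hand-in gives no verdict, so what follows rests on my own checks.

- **Dishes:** the wrist camera showed both centred within about 2 mm of their discs, red on the warmer and yellow on the light base.
- **Slide box:** it measured about 2 mm from the tray centre, lying along the tray, and touched down at the expected floor height.
- **Rack:** it lies inside the cooler pan along its long side, and it touched down within 1 mm of the expected floor height. My automatic measurement of the rack after placing failed (the colour blob caught a single well), so its final position rests on the picture and the contact height.
- **Bottle and beaker:** both are at the same pixels in the last top view as at the start.

**Missed grasps:** my first four grasps at the red dish closed on air above it, without moving it. A touch on the bare bench showed the real fingertips about 24 mm above the reported TCP. With that correction every later grasp held. I did not look for the cause of the offset.

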